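# Tack a picture's backing board with the red tab

### The job

Tack the picture's backing board in the frame for now: with the fingertips, gently press the red tab down until it lies flat, then draw the hand away. Leave the three grey steel tabs standing as they are, and do not move the jar, the cap, the pencil or the ruler.

Things in the scene. Friction and masses are not known exactly. Their poses are not given: they have to be found in the camera images.
- frame: picture frame lying face down, fixed to the bench on a thin blue mat. 240 mm (its x) by 380 mm (its y); wooden rails 24 mm wide, tops 22 mm above the bench; brown backing board inside, top 18 mm above the bench. Origin: centre of the underside, on the bench; z up; its +x points to the far rail, on which four tabs sit in a row, 80 mm apart.
- red_tab (a joint): angle of the red leaf tab about its hinge: 0 = standing up as far as it goes (leaf 0.5 rad above level, its tip then 44 mm above the bench), 0.5 = pressed down flat (level) against its stop, lying in over the backing board. Stiff hinge: it stays where it is left; about 1 to 4 N down at its tip moves it. It starts at 0 to 0.12. The leaf is 41 mm long from hinge to tip, 18 mm wide, 2.5 mm thick.
- red_tab_hinge (a point): hinge axis of the red tab, at mid width, 24.5 mm above the bench on the inner edge of the far rail. Axes as the frame's: the leaf runs from here towards -x (inwards, over the board) and up; pressed flat it lies along -x, its upper face 26 mm above the bench.
- red_tab_tip (a point): middle of the free edge of the red leaf, 40 mm from the hinge (turns with the leaf).
- steel_tab1 (a joint): angle of a plain grey steel tab, same size and sense as the red one; starts at 0 to 0.12 and must stay as it is.
- steel_tab1_tip (a point): middle of the free edge of steel tab 1, 40 mm from its hinge.
- steel_tab2 (a joint): angle of a plain grey steel tab, same size and sense as the red one; starts at 0 to 0.12 and must stay as it is.
- steel_tab2_tip (a point): middle of the free edge of steel tab 2, 40 mm from its hinge.
- steel_tab3 (a joint): angle of a plain grey steel tab, same size and sense as the red one; starts at 0 to 0.12 and must stay as it is.
- steel_tab3_tip (a point): middle of the free edge of steel tab 3, 40 mm from its hinge.
- jar: glass jar with a steel lid, loose, 66 mm across, 110 mm high, on the bench beside the frame's +y end. Origin: centre of the underside.
- cap: black glue-tube cap, loose, 22 mm across, 22 mm high, standing on the backing board. Origin: centre of the underside.
- pencil: yellow pencil, loose, 8 mm thick, 173 mm long along its y, lying on the backing board near the near rail. Origin: middle of the underside.
- ruler: steel ruler, loose, 200 mm (its x) by 26 mm by 4 mm, on the bench beside the frame's -y end. Origin: middle of the underside.
Not all that is in view belongs to the job. What is meant by the pencil is not white, and is the smaller of those in its own colour.

How it is judged:
By the outcome, as a careful person would: the job done as asked, in the order asked, and still so for the second after the job is handed in, with the robot touching nothing.
It also fails if it takes over 29 s, if anything falls off the work surface, if the arm or the gripper's body presses on something with over 40 N, if the wrist force passes 120 N, or if a joint passes its speed limit or range.

### The arm

A 6-joint arm with a two-finger parallel gripper is mounted at the origin on the work surface. World frame = base frame: x ahead of the robot, y to its left, z up, the work surface at z = 0. Lengths are in m, angles in rad, forces in N, time in s.
With the tool pointing down it reaches from about 0.425 to 0.95 m from the base axis. Payload 3.5 kg.
Tool frame: the origin (TCP) lies midway between the tips of the shut fingers; the grasp point (between the pads) lies 19 mm behind it (r.grasp_offset is the z of the grasp point in the tool frame, in m); z points along the fingers, y is the line along which they close (so a half turn about z gives the same grasp; the last joint's range is limited). The gripper opens to 85 mm and grips with 20 to 120 N. Pads are 22 mm wide; open, the fingers measure 114 mm over their backs; the gripper's body (76 mm by 85 mm) begins 54 mm behind the grasp point. The pads swing forward as they close: fully open they stand 13 mm farther back than shut.
Start: joints at [1.057, 0.286, 1.577, -0, 1.279, -0.15], TCP at [0.24, 0.631, 0.231] pointing down, gripper open.
Joint ranges: [-2.77, 2.77], [-0.9, 2.22], [0.21, 2.48], [-1.53, 4.67], [0.24, 2.81], [-2.84, 2.84]. Speed limits (rad/s): [2.79, 2.79, 3.14, 3.14, 3.14, 3.14].

### API

Orientations are given as a unit quaternion [x, y, z, w].
In Python, from rig import r gives the robot as it stands.
- The arm moves only by the tool jog_arm, never from a script. Its argument "targets" is a list of rows, each an object with "dp": the shift along the tool's x, y, z in units of 0.15 m (1.0 is 0.15 m), a list of three; "roll": the turn about the tool's z in units of 180 degrees (1.0 is 180 degrees); "fingers": the opening, from -1 (shut) to 1 (fully open). In form: [{"dp": [x, y, z], "roll": roll, "fingers": fingers}, ...]. A call has 1 to 20 rows; each row shifts and turns the commanded pose from where the row before left it, along the tool's axes as they then stand; what a row does not reach is not made up. A row lasts 1/8 s, in which the tool goes at most 62.5 mm and 10.7 degrees, less where a joint would pass 70% of its speed; a pose out of reach is approached as far as the arm can. A call with a number of a shift or a turn outside -1 to 1 is refused whole. A call with a gripper value outside its range is refused whole. The fingers move at their own pace and stop on an object; the grip force is fixed at half the most. Time passes only in rows, so rows that do not move let the fingers close. It gives the time, the measured TCP pose, the force, the opening and the grip force at its end, in the units of the state.
- r.state(): the state, without advancing time (a new reading comes with each control period).
- r.grab_frame(name): name is "side" or "top"; returns the picture (400x640x3 uint8, blue, green, red); there is no depth.
- r.camera_info(name): a dict with "camera_matrix" (3x3 intrinsics, pixels), "world_from_camera" (4x4, takes a point from camera to world coordinates). Camera axes: x right, y down, z forward; pixel columns grow to the right and rows downward; lengths in m; the calibration is good to about 2 mm. A picture is of the moment at which its call begins. camera_info takes no time and is no camera call.
- r.hand_in(): hands the job in; it is judged then, once.
The state is a dict: "clock": time; "joints": joint angles; "joint_velocities": joint speeds; "joint_torque": joint torques, N m; "ee_pos": TCP position; "tool_rot": TCP orientation; "wrist_force": force on the tool from outside, world axes, zero at the start; "wrist_torque": the same for the moment, N m; "gripper_width": finger opening in m; "finger_force": force on a finger pad.
Only numpy, scipy, OpenCV 4.12 (cv2) and the standard library are available. Lean on these libraries where they do the work, as an engineer would, in place of code of your own. Each camera call takes 0.05 s, during which the arm holds its last target. There are 200 camera calls.

## Working session

There is one attempt and no reset: what is moved stays moved. The work goes in short steps, Python scripts to look and compute and a tool call to move; the robot and the scene stay as the last step left them, time stands still between calls to the robot, and variables do not carry over. Pictures are saved under pics/ and viewed, at most 10 in all, crops included, and the job is handed in when it is done.

Besides the shell and the picture viewer there is one more tool, called after "Call:" by a JSON object that holds its "op" and its "data", one argument or row to a line. jog_arm: Moves the arm, as the interface text tells. Shifts and turns lie within -1 to 1; 1 stands for 0.15 m of shift or 180 degrees of turn. Its arguments: {"type":"object","properties":{"targets":{"type":"array"}},"required":["targets"]}

```bash
mkdir -p pics
python3 - <<'E'
from rig import r
import cv2,json
for n in("side","top"):
    im=r.grab_frame(n);cv2.imwrite(f"pics/{n}0.png",im)
    c=r.camera_info(n);print(n,c)
s=r.state();print(s["ee_pos"],s["tool_rot"],s["gripper_width"],s["clock"])
E
```

```text
side {'camera_matrix': array([[417.82318191,   0.        , 316.88132744],
       [  0.        , 417.82318191, 194.00167675],
       [  0.        ,   0.        ,   1.        ]]), 'world_from_camera': array([[-0.9924079 , -0.09026379,  0.08354043,  0.46345197],
       [-0.12295035,  0.74536344, -0.65522252,  0.79464988],
       [-0.00312512, -0.66051933, -0.75080254,  0.94750845],
       [ 0.        ,  0.        ,  0.        ,  1.        ]])}
top {'camera_matrix': array([[474.56904675,   0.        , 314.66709301],
       [  0.        , 474.56904675, 199.26859535],
       [  0.        ,   0.        ,   1.        ]]), 'world_from_camera': array([[ 0.02872656, -0.97530347,  0.21899299,  0.29932288],
       [-0.99958122, -0.02879338,  0.00288708,  0.0433743 ],
       [ 0.00348977, -0.21898421, -0.97572216,  1.18816924],
       [ 0.        ,  0.        ,  0.        ,  1.        ]])}
[0.23986999 0.63031025 0.23003623] [ 1.80889697e-01  9.83502790e-01 -1.02808746e-03 -3.51338543e-04] 0.085173211193167 0.1
```

View pics/side0.png

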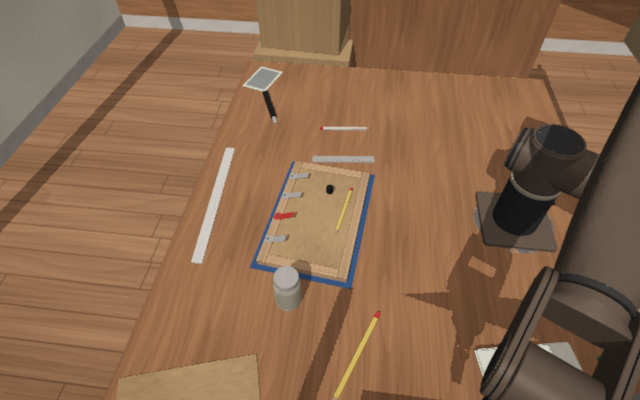

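View pics/top0.png

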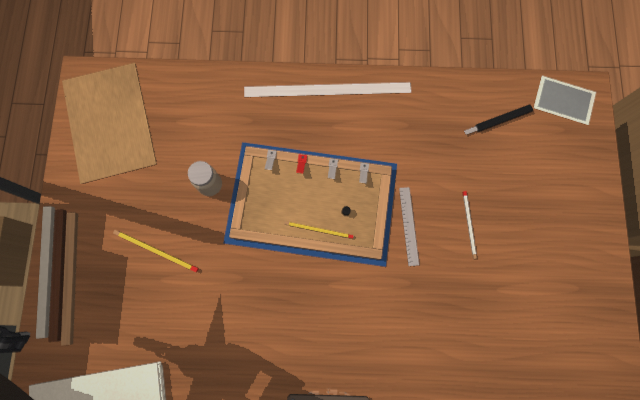

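Red candidates, as pixels (top / side view):
- Leaf on the far rail: (302,163) / (285,216).
- Pencil ends: (351,236), (197,269) and (465,193) in top.

I choose the leaf, second from the +y end of the row on the far rail. Next I measure it and check a close crop.

```bash
cat > h.py <<'E'
import numpy as np,cv2
from rig import r
def ray(n,p,z):
    c=r.camera_info(n);T=c["world_from_camera"]
    d=T[:3,:3]@np.linalg.solve(c["camera_matrix"],[p[0],p[1],1]);o=T[:3,3]
    return o+d*(z-o[2])/d[2]
def pix(n,X):
    c=r.camera_info(n);T=c["world_from_camera"]
    q=c["camera_matrix"]@(T[:3,:3].T@(np.array(X)-T[:3,3]));return q[:2]/q[2]
def tri(p,q):
    A=[];b=[]
    for n,u in(("top",p),("side",q)):
        c=r.camera_info(n);T=c["world_from_camera"];d=T[:3,:3]@np.linalg.solve(c["camera_matrix"],[*u,1]);d/=np.linalg.norm(d)
        P=np.eye(3)-np.outer(d,d);A.append(P);b.append(P@T[:3,3])
    return np.linalg.lstsq(np.vstack(A),np.hstack(b),rcond=None)[0]
E
python3 - <<'E'
from h import *
t=cv2.imread("pics/top0.png");s=cv2.imread("pics/side0.png")
def red(im):
    f=im.astype(int);return ((f[...,2]>110)&(f[...,1]<70)&(f[...,0]<70)).astype(np.uint8)
for n,im,c in(("top",t,(302,163)),("side",s,(285,216))):
    m=red(im);N,L,st,ce=cv2.connectedComponentsWithStats(m)
    for i in range(1,N):
        if st[i,4]>15:print(n,st[i],ce[i])
        if np.hypot(*(ce[i]-c))<12 and st[i,4]>15:
            p=np.argwhere(L==i)[:,::-1].astype(np.float32);print(cv2.boxPoints(cv2.minAreaRect(p)))
b=((t[...,0].astype(int)-t[...,2])>30).astype(np.uint8);
cs,_=cv2.findContours(b,cv2.RETR_EXTERNAL,cv2.CHAIN_APPROX_NONE);k=max(cs,key=cv2.contourArea)
q=cv2.boxPoints(cv2.minAreaRect(k));ap=cv2.approxPolyDP(cv2.convexHull(k),8,True)[:,0]
print(ap,[ray("top",p,0.001).round(4) for p in ap])
a=cv2.resize(t[135:205,240:390],None,fx=5,fy=5,interpolation=2);bb=cv2.resize(s[155:260,250:400],None,fx=5,fy=5,interpolation=2)[:250*2]
cv2.imwrite("pics/c1.png",cv2.resize(np.vstack([a,bb]),None,fx=.68,fy=.68))
E
```

```text
top [297 155  10  18 136] [301.26470588 163.15441176]
[[296.3846  171.9231 ]
 [298.6154  154.07693]
 [306.6154  155.07693]
 [304.3846  172.9231 ]]
top [462 191   6   5  19] [464.63157895 192.78947368]
top [191 265   7   7  34] [194.14705882 268.35294118]
side [274 213  19   6  80] [283.1875 215.45  ]
[[274. 213.]
 [292. 213.]
 [292. 218.]
 [274. 218.]]
side [375 311   5   7  24] [377.20833333 314.25      ]
[[242 143]
 [396 164]
 [385 265]
 [224 242]] [array([0.7119, 0.2425, 0.001 ]), array([ 0.6663, -0.1625,  0.001 ]), array([ 0.4034, -0.1328,  0.001 ]), array([0.4491, 0.2713, 0.001 ])]
```

View pics/c1.png

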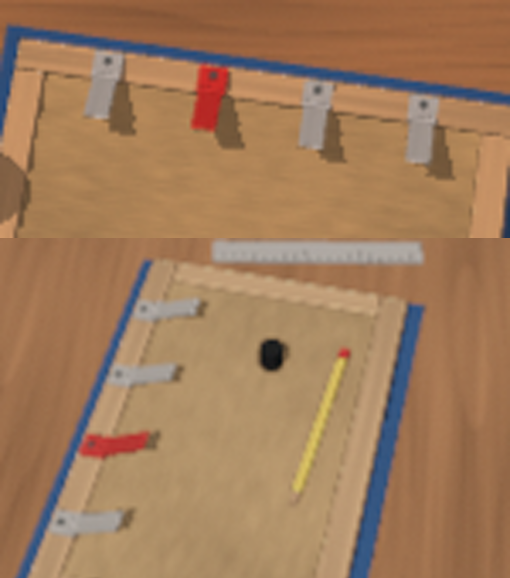

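The crop confirms it: the red leaf is second from the left in top (tip edge about (300.5,172.5)), pointing inward between grey tabs. In the side view its tip is near (293,213).

Run:
```python
from h import *
C=np.mean([ray("top",p,0.001) for p in((242,143),(396,164),(385,265),(224,242))],0)
yw=-0.112;X=np.array([np.cos(yw),np.sin(yw),0]);Y=np.array([-X[1],X[0],0])
tip=ray("top",(300.5,172.6),.042);print("C",C,"tip",tip,"tri",tri((300.5,172.6),(292.5,215)))
print("tip in frame",(tip-C)@X,(tip-C)@Y)
for y in(.04,.05,(tip-C)@Y):
    P=C+.096*X+y*Y;P[2]=.0245;print("hinge",y,P,pix("top",P),"press",P-.031*X)
P=tip-0*X
# base screw plane / red strip top end
print("strip far end in frame",[(ray("top",(302.6,154.6),.0245)-C)@v for v in(X,Y)])
```

```text
C [0.55767501 0.05461296 0.001     ] tip [0.62400603 0.08423008 0.042     ] tri [0.62402258 0.08459341 0.03663237]
tip in frame 0.06260524259062827 0.03684511158550818
hinge 0.04 [0.65754417 0.08363281 0.0245    ] [301.3710977  161.85430947] press [0.6267384  0.08709755 0.0245    ]
hinge 0.05 [0.65866183 0.09357015 0.0245    ] [297.50444106 161.32487806] press [0.62785606 0.0970349  0.0245    ]
hinge 0.03684511158550818 [0.65719156 0.08049768 0.0245    ] [302.59134622 162.02138867] press [0.62638579 0.08396243 0.0245    ]
strip far end in frame [np.float64(0.1156661676028262), np.float64(0.03972057272024814)]
```

Call:
{"op": "jog_arm", "data": {
  "targets": [
    {"dp":[0,0,0],"roll":-0.04,"fingers":-1},
    {"dp":[0,0,0],"roll":-0.04,"fingers":-1},
    {"dp":[-0.21,-0.235,0],"roll":0,"fingers":-1},
    {"dp":[-0.21,-0.235,0],"roll":0,"fingers":-1},
    {"dp":[-0.21,-0.235,0],"roll":0,"fingers":-1},
    {"dp":[-0.21,-0.235,0],"roll":0,"fingers":-1},
    {"dp":[-0.21,-0.235,0],"roll":0,"fingers":-1},
    {"dp":[-0.21,-0.235,0],"roll":0,"fingers":-1},
    {"dp":[-0.21,-0.235,0],"roll":0,"fingers":-1},
    {"dp":[-0.21,-0.235,0],"roll":0,"fingers":-1},
    {"dp":[-0.21,-0.235,0],"roll":0,"fingers":-1},
    {"dp":[-0.21,-0.235,0],"roll":0,"fingers":-1},
    {"dp":[-0.21,-0.235,0],"roll":0,"fingers":-1},
    {"dp":[-0.21,-0.235,0],"roll":0,"fingers":-1},
    {"dp":[-0.21,-0.235,0],"roll":0,"fingers":-1},
    {"dp":[-0.2,-0.23,0],"roll":0,"fingers":-1},
    {"dp":[0,0,0],"roll":0,"fingers":-1},
    {"dp":[0,0,0],"roll":0,"fingers":-1}
  ]
}}

```text
clock: 2.35
ee_pos: [0.621, 0.0921, 0.2306]
tool_rot: [0.056, 0.998, 0.0, -0.001]
wrist_force: [0.1, 0.1, -0.3]
gripper_width: 0.0001
finger_force: 0.0
```

Call:
{"op": "jog_arm", "data": {
  "targets": [
    {"dp":[-0.045,-0.04,0.27],"roll":0,"fingers":-1},
    {"dp":[0,0,0.27],"roll":0,"fingers":-1},
    {"dp":[0,0,0.27],"roll":0,"fingers":-1},
    {"dp":[0,0,0.27],"roll":0,"fingers":-1},
    {"dp":[0,0,0],"roll":0,"fingers":-1},
    {"dp":[0,0,0],"roll":0,"fingers":-1}
  ]
}}

```text
clock: 3.1
ee_pos: [0.6283, 0.086, 0.071]
tool_rot: [0.056, 0.998, 0.0, 0.001]
wrist_force: [0.3, 0.2, 1.0]
gripper_width: 0.0002
finger_force: 0.0
```

Run:
```python
from h import *
a=r.grab_frame("top");b=r.grab_frame("side");print(r.state()["ee_pos"])
f=lambda im,y,x:cv2.resize(im[y:y+90,x:x+150],None,fx=3.3,fy=3.3,interpolation=2)
cv2.imwrite("pics/c2.png",np.vstack([f(a,120,240),f(b,150,230)]))
```

```text
[0.62929775 0.08557807 0.07225084]
```

View pics/c2.png

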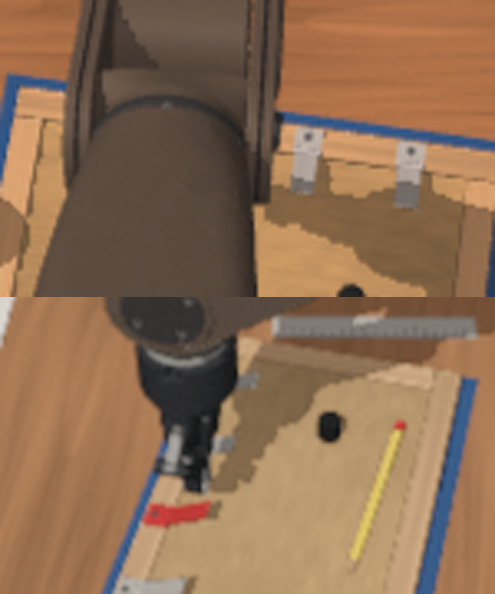

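The side view shows the shut fingertips near (291,208), just above the inner part of the red leaf (leaf spans about (274–294, 213–218)). The arm hides the leaf in the top view.

Run:
```python
from h import *
p=r.state()["ee_pos"];print(pix("side",p),pix("side",[p[0],p[1],.04]),pix("side",[.6267,.0855,.04]))
```

```text
[289.40760033 206.74627454] [290.01749153 214.15435515] [290.94597389 214.2207545 ]
```

Call:
{"op": "jog_arm", "data": {
  "targets": [
    {"dp":[0.01,0,0.1],"roll":0,"fingers":-1},
    {"dp":[0,0,0.04],"roll":0,"fingers":-1},
    {"dp":[0,0,0.02],"roll":0,"fingers":-1},
    {"dp":[0,0,0],"roll":0,"fingers":-1}
  ]
}}

```text
clock: 3.7
ee_pos: [0.6259, 0.0852, 0.0449]
tool_rot: [0.056, 0.998, -0.0, -0.0]
wrist_force: [0.5, -0.3, 0.3]
gripper_width: -0.0001
finger_force: 0.0
```

Call:
{"op": "jog_arm", "data": {
  "targets": [
    {"dp":[0,0,0.015],"roll":0,"fingers":-1},
    {"dp":[0,0,0.015],"roll":0,"fingers":-1},
    {"dp":[0,0,0.015],"roll":0,"fingers":-1},
    {"dp":[0,0,0.015],"roll":0,"fingers":-1},
    {"dp":[0,0,0.015],"roll":0,"fingers":-1},
    {"dp":[0,0,0.015],"roll":0,"fingers":-1},
    {"dp":[0,0,0],"roll":0,"fingers":-1},
    {"dp":[0,0,0],"roll":0,"fingers":-1}
  ]
}}

```text
clock: 4.7
ee_pos: [0.6263, 0.0852, 0.0317]
tool_rot: [0.056, 0.998, -0.0, 0.0]
wrist_force: [-0.5, 0.1, 0.2]
gripper_width: 0.0
finger_force: 0.0
```

Call:
{"op": "jog_arm", "data": {
  "targets": [
    {"dp":[0,0,0.01],"roll":0,"fingers":-1},
    {"dp":[0,0,0.01],"roll":0,"fingers":-1},
    {"dp":[0,0,0.01],"roll":0,"fingers":-1}
  ]
}}

```text
clock: 5.08
ee_pos: [0.626, 0.0853, 0.0273]
tool_rot: [0.056, 0.998, -0.0, -0.0]
wrist_force: [-0.1, 0.5, 0.3]
gripper_width: 0.0
finger_force: 0.5
```

Call:
{"op": "jog_arm", "data": {
  "targets": [
    {"dp":[0,0,0.007],"roll":0,"fingers":-1},
    {"dp":[0,0,0],"roll":0,"fingers":-1}
  ]
}}

```text
clock: 5.32
ee_pos: [0.6261, 0.0853, 0.026]
tool_rot: [0.056, 0.998, -0.0, 0.0]
wrist_force: [-0.6, 0.1, 0.7]
gripper_width: 0.0001
finger_force: 0.0
```

Run:
```python
from h import *
b=r.grab_frame("side");print([r.state()[k] for k in("ee_pos","wrist_force")])
cv2.imwrite("pics/c3.png",cv2.resize(b[170:250,250:340],None,fx=6,fy=6,interpolation=2))
```

```text
[array([0.62614407, 0.08531743, 0.02612812]), array([ 0.0868404 ,  0.41084038, -0.43912189])]
```

View pics/c3.png

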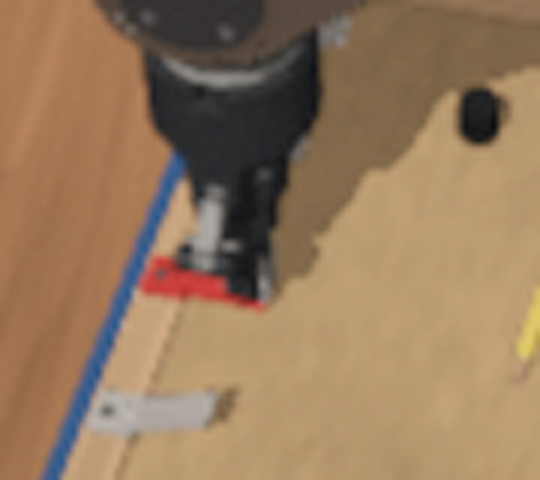

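The fingertips are on the red leaf (crop (250,290)), and its tip is now nearly level. I press on until the stop shows up as force.

Call:
{"op": "jog_arm", "data": {
  "targets": [
    {"dp":[0,0,0.006],"roll":0,"fingers":-1},
    {"dp":[0,0,0],"roll":0,"fingers":-1}
  ]
}}

```text
clock: 5.62
ee_pos: [0.6262, 0.0853, 0.0258]
tool_rot: [0.056, 0.998, -0.0, 0.0]
wrist_force: [-1.4, -0.2, 3.9]
gripper_width: 0.0003
finger_force: 1.5
```

Call:
{"op": "jog_arm", "data": {
  "targets": [
    {"dp":[0,0,0.004],"roll":0,"fingers":-1},
    {"dp":[0,0,0],"roll":0,"fingers":-1}
  ]
}}

```text
clock: 5.88
ee_pos: [0.6263, 0.0853, 0.0257]
tool_rot: [0.056, 0.998, -0.0, -0.0]
wrist_force: [-2.4, -0.3, 5.7]
gripper_width: 0.0
finger_force: 2.9
```

Call:
{"op": "jog_arm", "data": {
  "targets": [
    {"dp":[0,0,0.006],"roll":0,"fingers":-1},
    {"dp":[0,0,0],"roll":0,"fingers":-1}
  ]
}}

```text
clock: 6.12
ee_pos: [0.6263, 0.0853, 0.0256]
tool_rot: [0.056, 0.998, -0.0, -0.0]
wrist_force: [-4.4, -0.5, 10.3]
gripper_width: 0.0
finger_force: 4.7
```

Call:
{"op": "jog_arm", "data": {
  "targets": [
    {"dp":[0,0,-0.03],"roll":0,"fingers":-1},
    {"dp":[0,0,-0.1],"roll":0,"fingers":-1},
    {"dp":[0,0,-0.25],"roll":0,"fingers":-1},
    {"dp":[0,0,-0.25],"roll":0,"fingers":-1},
    {"dp":[0,0,-0.25],"roll":0,"fingers":-1},
    {"dp":[0,0,-0.25],"roll":0,"fingers":-1},
    {"dp":[0.2,0.25,0],"roll":0,"fingers":-1},
    {"dp":[0.2,0.25,0],"roll":0,"fingers":-1},
    {"dp":[0.2,0.25,0],"roll":0,"fingers":-1},
    {"dp":[0.2,0.25,0],"roll":0,"fingers":-1},
    {"dp":[0.2,0.25,0],"roll":0,"fingers":-1},
    {"dp":[0.2,0.25,0],"roll":0,"fingers":-1},
    {"dp":[0.2,0.25,0],"roll":0,"fingers":-1},
    {"dp":[0.2,0.25,0],"roll":0,"fingers":-1},
    {"dp":[0.2,0.25,0],"roll":0,"fingers":-1},
    {"dp":[0,0,0],"roll":0,"fingers":-1},
    {"dp":[0,0,0],"roll":0,"fingers":-1}
  ]
}}

```text
clock: 8.25
ee_pos: [0.3958, 0.4508, 0.1936]
tool_rot: [0.056, 0.998, -0.0, 0.0]
wrist_force: [0.3, -1.0, 0.7]
gripper_width: -0.0002
finger_force: 0.0
```

Run:
```python
from h import *
a=r.grab_frame("top");b=r.grab_frame("side");print([r.state()[k] for k in("ee_pos","wrist_force","clock")])
f=lambda im,y,x:cv2.resize(im[y:y+115,x:x+160],None,fx=2.5,fy=2.5,interpolation=2)
o=[cv2.imread(f"pics/{n}0.png") for n in("top","side")]
cv2.imwrite("pics/c4.png",np.vstack([np.hstack([f(o[0],140,240),f(a,140,240)]),np.hstack([f(o[1],155,245),f(b,155,245)])]))
```

```text
[array([0.39639792, 0.45015571, 0.19353697]), array([ 0.11551055, -0.06507442, -0.17096836]), 8.35]
```

View pics/c4.png

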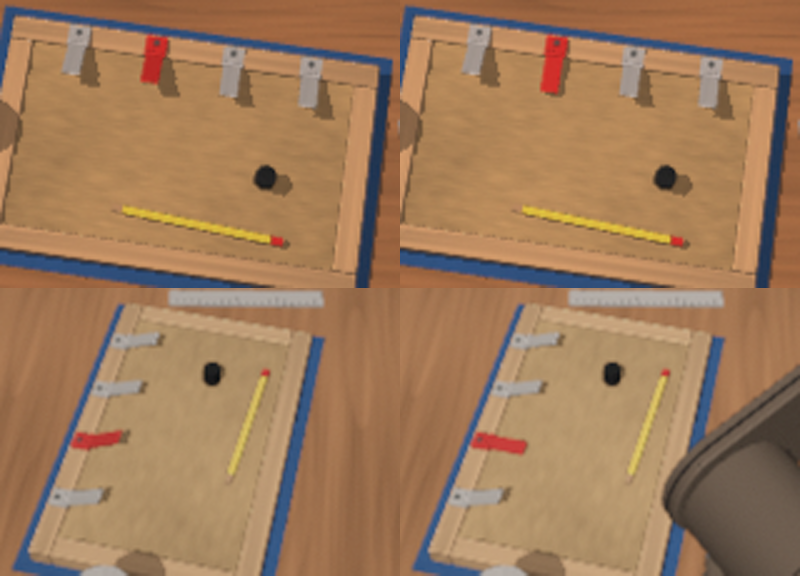

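Before (left) and after (right): the red leaf is now flat, with its tip at (552,92) in the top crop and almost no shadow. The grey tabs, cap, pencil, ruler and jar look unchanged.

```bash
python3 -c "
from rig import r
print(r.hand_in())"
```

```text
the job is handed in; nothing more can be done
None
```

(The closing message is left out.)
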